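# Load the analyser's card magazine and set its clamp screw

## Task

Slide every white test-card carrier on the bench fully home into the magazine bay with the colour of its handle. Then turn the clamp thumbscrew clockwise until it bottoms, and back it off a quarter of a turn. Leave the grey used carriers, the bottles, the jar and the beaker where they are.

Things in the scene. Friction and masses are not known exactly. Their poses are not given: they have to be found in the camera images.
- card_red: white test-card carrier with red handle, for the red bay; may be absent. Plate 140 x 46 x 6 mm; origin mid underside, x along its length to the nose, z up. Handle: upright rib 36 (x) x 14 (y) mm, from 6 to 32 mm above the underside, centred at x = -42 mm. About 120 g. Lies flat on the bench at the start.
- card_yellow: white test-card carrier with yellow handle, for the yellow bay; may be absent. Plate 140 x 46 x 6 mm; origin mid underside, x along its length to the nose, z up. Handle: upright rib 36 (x) x 14 (y) mm, from 6 to 32 mm above the underside, centred at x = -42 mm. About 120 g. Lies flat on the bench at the start.
- card_green: white test-card carrier with green handle, for the green bay; may be absent. Plate 140 x 46 x 6 mm; origin mid underside, x along its length to the nose, z up. Handle: upright rib 36 (x) x 14 (y) mm, from 6 to 32 mm above the underside, centred at x = -42 mm. About 120 g. Lies flat on the bench at the start.
- card_blue: white test-card carrier with blue handle, for the blue bay; may be absent. Plate 140 x 46 x 6 mm; origin mid underside, x along its length to the nose, z up. Handle: upright rib 36 (x) x 14 (y) mm, from 6 to 32 mm above the underside, centred at x = -42 mm. About 120 g. Lies flat on the bench at the start.
- grey_a: used carrier, all grey, same shape and size as the others, lying among them: leave it alone
- grey_b: used carrier, all grey, same shape and size as the others, lying among them: leave it alone
- magazine: fixed magazine, 95 (x) x 250 (y) x 32 mm, clamp to 67 mm; origin mid underside, on the bench. Mouth: the face at x = -45 mm; carriers slide in along +x over a flat ledge (62 mm deep, 4 mm high, level with the bay floors), nose first, to the back stop 80 mm inside. Four bays at 60 mm pitch, from +y to -y red, yellow, green, blue (tagged). Clamp pads: 58 mm inside
- bay_red (a point): where the origin of the red carrier lies when fully home (on the bay floor, nose at the back stop, handle outside, centred 32 mm before the mouth); axes as the magazine's. Bay 50 mm wide between 10 mm walls with pointed ends; floor 4 mm above the bench; a strip over the first 15 mm of the bay, underside 20, top 26 mm above the bench
- bay_yellow (a point): where the origin of the yellow carrier lies when fully home (on the bay floor, nose at the back stop, handle outside, centred 32 mm before the mouth); axes as the magazine's. Bay 50 mm wide between 10 mm walls with pointed ends; floor 4 mm above the bench; a strip over the first 15 mm of the bay, underside 20, top 26 mm above the bench
- bay_green (a point): where the origin of the green carrier lies when fully home (on the bay floor, nose at the back stop, handle outside, centred 32 mm before the mouth); axes as the magazine's. Bay 50 mm wide between 10 mm walls with pointed ends; floor 4 mm above the bench; a strip over the first 15 mm of the bay, underside 20, top 26 mm above the bench
- bay_blue (a point): where the origin of the blue carrier lies when fully home (on the bay floor, nose at the back stop, handle outside, centred 32 mm before the mouth); axes as the magazine's. Bay 50 mm wide between 10 mm walls with pointed ends; floor 4 mm above the bench; a strip over the first 15 mm of the bay, underside 20, top 26 mm above the bench
- thumbscrew_grip (a point): grip point of the clamp thumbscrew, on its vertical axis, 102 mm above the bench. The screw has a black wing 46 long x 12 thick, standing from 80 to 112 mm above the bench, over a 30 mm round hub. The point's x axis lies along the wing and turns with it. The screw does not rise or sink.
- thumbscrew (a joint): turn of the thumbscrew, rad; grows clockwise as seen from above (tightening). 0 = fully slack, 6.0 = bottomed (hard stop); at 0 the wing lies along the magazine's x. Stays where left, friction 0.06 N m. Each rad lowers the clamp pads 2 mm: they end 1.5 mm above a seated carrier at 6.0, and start at least 8 mm above (start 0.8 to 2.6 rad).
- bottle: bystander, loose brown bottle, 48 mm wide, 110 tall; origin under its centre
- jar: bystander, loose white jar with a blue cap, 60 mm wide, 70 tall; origin under its centre
- beaker: bystander, loose clear beaker, 64 mm wide, 80 tall; origin under its centre
- wash: bystander, loose white bottle with a red cap, 60 mm wide, 120 tall; origin under its centre

How it is judged:
By the outcome, as a careful person would: the job done as asked, in the order asked, and still so for the second after the job is handed in, with the robot touching nothing.
Of card_red, card_yellow, card_green, card_blue only 2 to 4 are there at a start; the rules pass over those that are not, and their reading is None.
At some moment in a run one of card_red, card_yellow, card_green, card_blue may be knocked a few centimetres aside while the robot is not near it.
Once in a run the grip may slacken for a moment while it holds something.
It also fails if it takes over 210 s, if anything falls off the work surface, if the arm or the gripper's body presses on something with over 40 N, if the wrist force passes 120 N, or if a joint passes its speed limit or range.

## Robot

A 7-joint arm with a two-finger parallel gripper is mounted at the origin on the work surface. World frame = base frame: x ahead of the robot, y to its left, z up, the work surface at z = 0. Lengths are in m, angles in rad, forces in N, time in s.
With the tool pointing down it reaches from about 0.35 to 0.9 m from the base axis. Payload 8.1 kg.
Tool frame: the origin (TCP) lies midway between the tips of the shut fingers; the grasp point (between the pads) lies arm.grasp_offset behind it (arm.grasp_offset is the distance from the TCP to the grasp point, in m); z points along the fingers, y is the line along which they close (so a half turn about z gives the same grasp; the last joint's range is limited). The gripper opens to 92 mm and grips with 3 to 60 N. Pads are 19 mm wide; open, the fingers measure 130 mm over their backs; the gripper's body (75 mm by 190 mm) begins 47 mm behind the grasp point.
Start: joints at [1.012, 0.434, 0.025, 1.573, -0.012, 1.134, -0.075], TCP at [0.275, -0.561, 0.227] pointing down, gripper open.
Joint ranges: [-2.62, 2.62], [-0.44, 2.09], [-1.27, 1.32], [0.08, 2.57], [-1.32, 4.46], [0.12, 2], [-2.74, 2.74]. Speed limits (rad/s): [2.22, 2.22, 3.01, 3.01, 3.14, 3.14, 3.14].

## Interface

Orientations are given as a rotation vector (axis times angle).
In Python, from cell import observe, imaging, arm gives the robot as it stands.
- The arm moves only by the tool apply_moves, never from a script. Its argument "commands" is a list of rows, each a list of 5 numbers: the opening in per cent of the stroke, from 0 (shut) to 100 (fully open), then the shift along the world's x, y, z in units of 0.06 m (1.0 is 0.06 m), then the turn about the world's z in units of 0.5 rad (1.0 is 0.5 rad). A call has 1 to 12 rows; each row shifts and turns the commanded pose from where the row before left it; what a row does not reach is not made up. A row lasts 1/8 s, in which the tool goes at most 62.5 mm and 10.7 degrees, less where a joint would pass 70% of its speed; a pose out of reach is approached as far as the arm can. A call with a number of a shift or a turn outside -1 to 1 is refused whole. A call with a gripper value outside its range is refused whole. The fingers move at their own pace and stop on an object; "newtons" is the grip in N (left out, the last holds). Time passes only in rows, so rows that do not move let the fingers close. It gives the time, the measured TCP pose, the force, the opening and the grip force at its end, in the units of the state.
- observe(): the state, without advancing time (a new reading comes with each control period).
- imaging.get_image(name): name is "scene" or "top" or "wrist"; returns (picture, depth): 400x640x3 uint8, red, green, blue; 400x640 float32, m along the optical axis (not along the pixel's ray), 0 where there is no reading.
- imaging.camera_params(name): a dict with "camera_matrix" (3x3 intrinsics, pixels), "origin" and "rotation" of the camera in the world; the wrist camera has in their place "tool_from_camera" (4x4, takes a point from camera to tool coordinates, whose origin is the TCP and whose axes are the flange's). Camera axes: x right, y up, looking along -z (the intrinsics and any distortion apply to the point x, -y, -z); pixel columns grow to the right and rows downward; lengths in m; the calibration is good to about 2 mm. A picture is of the moment at which its call begins: read the wrist's pose just before it. camera_params takes no time and is no camera call.
- arm.sign_off(): hands the job in; it is judged then, once.
The state is a dict: "clock": time; "joints": joint angles; "dq": joint speeds; "joint_efforts": joint torques, N m; "position": TCP position; "ee_rot": TCP orientation; "force": force on the tool from outside, world axes, zero at the start; "ft_torque": the same for the moment, N m; "width": opening from 0.0 (shut) to 1.0 (fully open); "gripper_force": force on a finger pad.
Only numpy, scipy, OpenCV 4.12 (cv2) and the standard library are available. Lean on these libraries where they do the work, as an engineer would, in place of code of your own. Each camera call takes 0.05 s, during which the arm holds its last target. There are 200 camera calls.

## Working session

There is one attempt and no reset: what is moved stays moved. The work goes in short steps, Python scripts to look and compute and a tool call to move; the robot and the scene stay as the last step left them, time stands still between calls to the robot, and variables do not carry over. Pictures are saved under pics/ and viewed, at most 14 in all, crops included, and the job is handed in when it is done.

Besides the shell and the picture viewer there is one more tool, called after ">>>" as a command line: name --pt "numbers of a row" for each row, then --argument value for the rest. apply_moves: Moves the arm, as the interface text tells. Its arguments: {"type":"object","properties":{"commands":{"type":"array"},"newtons":{"type":"number"}},"required":["commands"]}

```bash
ls; mkdir -p pics
cat > h.py <<'E'
import numpy as np, cv2
from cell import observe, imaging, arm
from scipy.spatial.transform import Rotation as R
def snap(n,save=None):
    s=observe(); im,d=imaging.get_image(n); p=imaging.camera_params(n)
    if save: cv2.imwrite('pics/'+save,im[:,:,::-1])
    if 'origin' in p: o=np.array(p['origin']); Rm=np.array(p['rotation'])
    else:
        T=np.array(p['tool_from_camera']); W=R.from_rotvec(s['ee_rot']).as_matrix()
        o=W@T[:3,3]+np.array(s['position']); Rm=W@T[:3,:3]
    return im,d,p,o,Rm
def rays(p,Rm,uv):
    K=np.array(p['camera_matrix'],float); D=p.get('distortion'); 
    q=cv2.undistortPoints(np.array(uv,float).reshape(-1,1,2),K,None if D is None else np.array(D,float)).reshape(-1,2)
    return np.c_[q[:,0],-q[:,1],-np.ones(len(q))]@Rm.T
def onplane(p,o,Rm,uv,z):
    r=rays(p,Rm,uv); return o+r*((z-o[2])/r[:,2])[:,None]
def depthpts(p,o,Rm,uv,d):
    r=rays(p,Rm,uv); return o+r*np.array([d[int(v),int(u)] for u,v in uv])[:,None]
E
python3 - <<'E'
from h import *
for n in('top','scene'):
    im,d,p,o,Rm=snap(n,n+'0.png'); print(n,{k:(np.round(v,4).tolist() if not isinstance(v,str) else v) for k,v in p.items()})
print(observe(), arm.grasp_offset)
E
```

```text
pics
top {'camera_matrix': [[494.3472, 0.0, 320.45], [0.0, 494.3472, 197.824], [0.0, 0.0, 1.0]], 'origin': [0.4422, 0.0043, 1.5608], 'rotation': [0.0739, -0.0685, -1.5733]}
scene {'camera_matrix': [[445.8069, 0.0, 310.5865], [0.0, 445.8069, 193.2327], [0.0, 0.0, 1.0]], 'origin': [1.1601, -0.763, 1.2925], 'rotation': [0.6627, 0.215, 0.6307]}
{'clock': 0.1, 'joints': array([ 1.01238575,  0.4351367 ,  0.02495083,  1.57399066, -0.01158771,
        1.13401648, -0.07510463]), 'dq': array([ 0.00092575, -0.00089731, -0.00032855, -0.00177035,  0.0015625 ,
       -0.00058075,  0.00032803]), 'joint_efforts': array([ 2.23754862e-03, -6.69129109e+01,  9.87658761e-01, -3.15146685e+01,
       -6.05545356e-02,  3.73611914e-02,  4.52328982e-05]), 'position': array([ 0.27487822, -0.56079863,  0.22603949]), 'ee_rot': array([-3.05907312e+00, -7.09428394e-01,  6.94544837e-04]), 'force': array([ 0.83432907, -0.47090507, -0.5821889 ]), 'ft_torque': array([-0.07147667,  0.0279455 ,  0.0793921 ]), 'gripper_force': 0.0, 'width': 0.9988913458625432} 0.0188
```

View pics/top0.png

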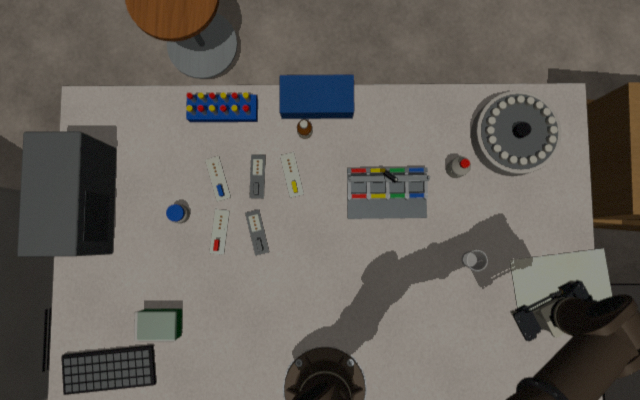

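View pics/scene0.png

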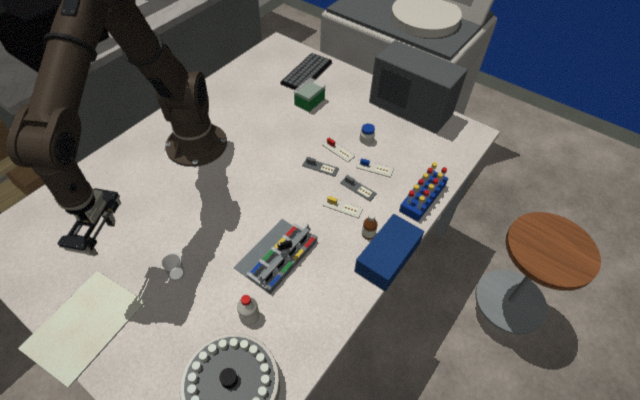

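```bash
sed -i "s/Rm=np.array(p\['rotation'\])/Rm=R.from_rotvec(p['rotation']).as_matrix()/" h.py
python3 - <<'E'
from h import *
im,d,p,o,Rm=snap('top')
c=cv2.resize(im[140:260,195:440],None,fx=3.2,fy=3.2,interpolation=cv2.INTER_CUBIC); cv2.imwrite('pics/crop1.png',c[:,:,::-1])
print(im[235,215],im[215,220],im[225,180], im[180,293])
hsv=cv2.cvtColor(im,cv2.COLOR_RGB2HSV)
sat=(hsv[...,1]>130)&(hsv[...,2]>60)
n,l,st,ce=cv2.connectedComponentsWithStats(sat.astype(np.uint8))
for i in range(1,n):
    if st[i,4]>12:
        X=onplane(p,o,Rm,[ce[i]],0.032)[0]; print(np.round(ce[i],1),st[i,4],hsv[l==i].mean(0).astype(int),np.round(X,3),np.round(depthpts(p,o,Rm,[ce[i]],d),3))
E
```

```text
[144 146 136] [131 124 108] [138 131 124] [111 109  92]
[170.5  16. ] 2726 [ 13 183 101] [1.17  0.489 0.032] [[ 1.262  0.55  -0.16 ]]
[316.3  93.7] 2757 [106 196  91] [0.912 0.021 0.032] [[0.897 0.021 0.081]]
[634.7 143.2] 1245 [ 16 140 109] [ 0.749 -0.975  0.032] [[ 0.773 -1.052 -0.089]]
[221.6 106.9] 1482 [ 94 214 107] [0.871 0.321 0.032] [[0.851 0.305 0.105]]
[304.4 129.4] 95 [ 14 210  68] [0.797 0.059 0.032] [[0.785 0.057 0.086]]
[464.5 163. ] 76 [  1 215 127] [ 0.689 -0.441  0.032] [[ 0.674 -0.415  0.121]]
[358.3 170.1] 65 [  1 190 129] [ 0.668 -0.109  0.032] [[ 0.668 -0.109  0.032]]
[377.  169.8] 64 [ 26 215 116] [ 0.668 -0.167  0.032] [[ 0.668 -0.168  0.031]]
[396.8 169.8] 46 [ 68 183  99] [ 0.668 -0.229  0.032] [[ 0.667 -0.229  0.035]]
[415.9 169.5] 57 [108 181 110] [ 0.669 -0.289  0.032] [[ 0.668 -0.288  0.034]]
[294.1 186.4] 47 [ 27 226 138] [0.617 0.091 0.032] [[0.617 0.091 0.032]]
[219.7 190. ] 44 [108 203 109] [0.607 0.323 0.032] [[0.607 0.324 0.027]]
[378.  195.3] 62 [ 27 220 134] [ 0.588 -0.169  0.032] [[ 0.589 -0.17   0.023]]
[415.9 194.8] 60 [108 183 109] [ 0.589 -0.287  0.032] [[ 0.59  -0.288  0.03 ]]
[358.5 195.5] 56 [  1 195 140] [ 0.588 -0.109  0.032] [[ 0.589 -0.11   0.024]]
[396.6 195.2] 43 [ 68 184 101] [ 0.588 -0.227  0.032] [[ 0.589 -0.228  0.026]]
[174.7 212.5] 223 [107 214 112] [0.537 0.461 0.032] [[0.535 0.449 0.072]]
[608.8 221.1] 144 [ 16 144  89] [ 0.506 -0.88   0.032] [[ 0.524 -1.135 -0.408]]
[635.5 222.3] 15 [ 15 143  61] [ 0.501 -0.962  0.032] [[ 0.519 -1.248 -0.42 ]]
[215.7 244.9] 51 [  5 205 131] [0.437 0.332 0.032] [[0.437 0.334 0.026]]
```

View pics/crop1.png

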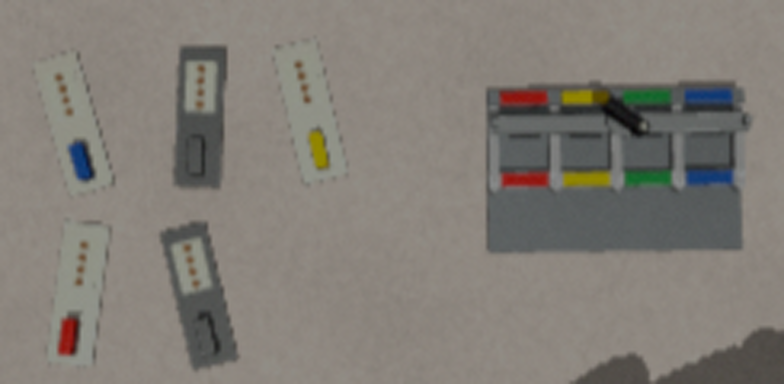

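```bash
cat >> h.py <<'E'
def cards(im,p,o,Rm,roi=None):
    """white carriers: plate rect by colour, handle blob -> centre, yaw (nose dir)"""
    hsv=cv2.cvtColor(im,cv2.COLOR_RGB2HSV); h,s,v=[hsv[...,i].astype(int) for i in range(3)]
    out={}
    for c,(a,b) in dict(red=(-6,8),yellow=(22,34),green=(55,80),blue=(100,116)).items():
        hh=np.where(h>170,h-180,h); m=((hh>=a)&(hh<=b)&(s>130)&(v>50)).astype(np.uint8)
        n,l,st,ce=cv2.connectedComponentsWithStats(m); L=[]
        for i in range(1,n):
            if st[i,4]<25: continue
            X=onplane(p,o,Rm,[ce[i]],0.032)[0]
            q=np.array(np.argwhere(l==i)[:,::-1],float); P=onplane(p,o,Rm,q,0.032)[:,:2]
            (cx,cy),(w,hh2),an=cv2.minAreaRect((P*1000).astype(np.float32))
            if w<hh2: an+=90; w,hh2=hh2,w
            L.append((np.round(X[:2],4).tolist(),round(w),round(hh2),round((an+90)%180-90,1)))
        out[c]=L
    return out
E
python3 - <<'E'
from h import *
im,d,p,o,Rm=snap('top')
I=im.astype(int); m=((I[...,1]-I[...,0]>=-3)&(I.min(2)>70)).astype(np.uint8)
m=cv2.morphologyEx(m,cv2.MORPH_CLOSE,np.ones((3,3)))
m=cv2.morphologyEx(m,cv2.MORPH_OPEN,np.ones((5,5)))
cs,_=cv2.findContours(m,cv2.RETR_EXTERNAL,cv2.CHAIN_APPROX_NONE)
for c in cs:
    if cv2.contourArea(c)>150:
        P=onplane(p,o,Rm,c[:,0,:],0.006)[:,:2]; r=cv2.minAreaRect((P*1000).astype(np.float32)); print(np.round(r[0]),np.round(r[1]),r[2])
B=onplane(p,o,Rm,[[195+488/3.2,140+250/3.2],[195+741/3.2,140+249/3.2]],0.004); print(B.round(4))
W=onplane(p,o,Rm,[[195+605/3.2,140+97/3.2],[195+645/3.2,140+128/3.2]],0.112); print(W.round(4))
F=onplane(p,o,Rm,[[358.5,195.5],[378,195.3],[415.9,194.8]],0.026); print(F.round(4))
F=onplane(p,o,Rm,[[358.3,170.1],[415.9,169.5]],0.032); print(F.round(4))
E
```

```text
[189. 523.] [125.  93.] 88.66990661621094
[ 332. -735.] [162. 300.] 5.85795259475708
[ 397. -456.] [42. 65.] 82.4405517578125
[477. 210.] [140.  47.] 13.880216598510742
[479. 328.] [ 48. 141.] 83.83872985839844
[ 587. -204.] [260. 136.] 89.78600311279297
[648. 336.] [138.  47.] 16.55315399169922
[653. 211.] [ 47. 139.] 87.39374542236328
[679. 106.] [99. 47.] 13.549232482910156
[603. 870.] [396. 177.] 0.8101856708526611
[ 790. -635.] [228. 256.] 81.85438537597656
[1042.  390.] [131. 226.] 6.276518821716309
[[ 0.5191 -0.0756  0.004 ]
 [ 0.5192 -0.3244  0.004 ]]
[[ 0.6548 -0.1793  0.112 ]
 [ 0.6258 -0.2158  0.112 ]]
[[ 0.5885 -0.1094  0.026 ]
 [ 0.5889 -0.1701  0.026 ]
 [ 0.59   -0.2882  0.026 ]]
[[ 0.6675 -0.1091  0.032 ]
 [ 0.6687 -0.2888  0.032 ]]
```

>>> apply_moves --pt "60 0.4 0.75 0 0" --pt "60 0.4 0.75 0 0" --pt "60 0.4 0.75 0 0" --pt "60 0.4 0.75 0 0" --pt "60 0.4 0.75 0 -0.1" --pt "60 0.4 0.75 0 -0.1" --pt "60 0.4 0.75 0 -0.1" --pt "60 0.4 0.75 0 -0.1" --pt "60 0.4 0.75 0 -0.04" --pt "60 0.4 0.75 0 0" --pt "60 0.4 0.75 0 0" --pt "60 0.4 0.75 0 0" --newtons 30

```text
clock: 1.7
position: [0.5637, -0.0198, 0.2267]
ee_rot: [3.12, 0.369, 0.0]
force: [0.3, -0.9, -0.2]
width: 0.603
gripper_force: 0.0
```

>>> apply_moves --pt "60 0.22 0.46 -0.3 0" --pt "60 0.22 0.46 -0.3 0" --pt "60 0.22 0.46 -0.3 0" --pt "60 0.22 0.47 -0.3 0" --pt "50 0 0 0 0"

```text
clock: 2.33
position: [0.6152, 0.0928, 0.1529]
ee_rot: [-3.118, -0.375, 0.004]
force: [0.2, 0.5, 0.3]
width: 0.535
gripper_force: 0.0
```

Run:
```python
from h import *
im,d,p,o,Rm=snap('wrist','w1.png'); s=observe(); print(s['position'],s['joints'].round(2),p.keys(),o)
print(cards(im,p,o,Rm))
im,d,p,o,Rm=snap('top'); print({k:[x for x in v if x[0][0]<.64] for k,v in cards(im,p,o,Rm).items()})
```

```text
[0.61537557 0.09075971 0.15376451] [-0.09  0.51 -0.21  1.65  0.12  1.   -1.67] dict_keys(['camera_matrix', 'tool_from_camera']) [0.68370973 0.11018431 0.31110446]
{'red': [([0.6676, -0.1091], 47, 12, -89.9)], 'yellow': [([0.6202, 0.0928], 38, 13, 12.6), ([0.6675, -0.1544], 19, 12, -89.3)], 'green': [], 'blue': [([0.6111, 0.3166], 35, 30, 16.7)]}
{'red': [([0.5879, -0.1089], 40, 9, 89.8), ([0.4369, 0.3324], 32, 14, -7.3)], 'yellow': [([0.5881, -0.1693], 44, 12, 89.8)], 'green': [([0.5886, -0.2276], 38, 10, -85.4)], 'blue': [([0.6068, 0.3224], 34, 13, 19.1), ([0.5897, -0.2878], 40, 12, 89.8), ([0.5372, 0.4606], 53, 47, 89.8)]}
```

View pics/w1.png

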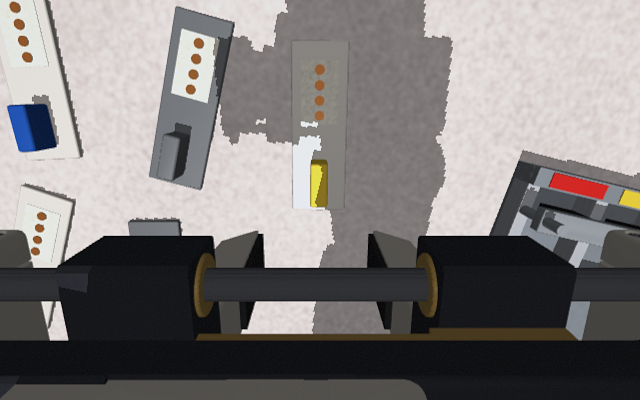

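>>> apply_moves --pt "50 0.03 0.02 -0.6 0" --pt "50 0 0 -0.6 0" --pt "50 0 0 -0.6 0" --pt "50 0 0 -0.3 0" --pt "50 0 0 -0.29 0" --pt "50 0 0 0 0" --pt "10 0 0 0 0" --pt "5 0 0 0 0" --pt "5 0 0 0 0" --pt "5 0 0 0 0" --pt "5 0 0 0 0" --newtons 40

```text
clock: 3.8
position: [0.6179, 0.0911, 0.0118]
ee_rot: [-3.12, -0.369, -0.001]
force: [-0.4, -1.0, 4.3]
width: 0.148
gripper_force: 40.0
```

>>> apply_moves --pt "5 0 0 0.3 0" --pt "5 -0.1 0 0.5 0" --pt "5 -0.4 -0.3 0.5 -0.1" --pt "5 -0.4 -0.5 0 -0.1" --pt "5 -0.4 -0.5 0 -0.1" --pt "5 -0.4 -0.6 0 -0.1" --pt "5 -0.4 -0.6 0 -0.06" --pt "5 -0.4 -0.6 0 0" --pt "5 -0.3 -0.6 -0.1 0" --pt "5 0 -0.4 -0.3 0" --pt "5 0 -0.25 -0.3 0" --pt "5 0 0 0 0"

```text
clock: 5.3
position: [0.4489, -0.1709, 0.0472]
ee_rot: [-3.142, -0.006, 0.002]
force: [-0.1, 0.1, -0.9]
width: 0.151
gripper_force: 40.0
```

Run:
```python
from h import *
im,d,p,o,Rm=snap('wrist','w2.png'); s=observe(); print(s['position'],s['ee_rot'],s['width'],s['joints'].round(2))
print(cards(im,p,o,Rm))
im,d,p,o,Rm=snap('top'); print({k:[x for x in v if x[0][0]<.64] for k,v in cards(im,p,o,Rm).items()})
```

```text
[ 0.44950528 -0.16992443  0.0477563 ] [-3.14129080e+00 -7.76874024e-03  8.30013989e-04] 0.15052090892122874 [ 0.35  0.45 -0.13  2.1   0.1   0.59 -1.42]
{'red': [], 'yellow': [([0.4477, -0.17], 30, 17, -0.5), ([0.4113, -0.1701], 16, 3, -89.8)], 'green': [], 'blue': []}
{'red': [([0.5879, -0.1089], 40, 9, 89.8), ([0.4369, 0.3324], 32, 14, -7.3)], 'yellow': [([0.5877, -0.1687], 44, 9, 89.8)], 'green': [([0.5887, -0.228], 38, 10, -85.0)], 'blue': [([0.6071, 0.3223], 34, 14, 14.7), ([0.5894, -0.2871], 40, 12, 89.8), ([0.5372, 0.4605], 50, 47, -88.8)]}
```

View pics/w2.png

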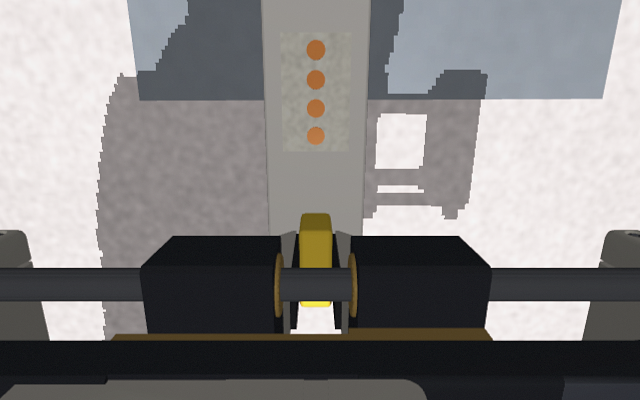

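Run:
```python
from h import *
im,d,p,o,Rm=snap('wrist')
L=onplane(p,o,Rm,[[140,100],[603,98.5]],.004); C=onplane(p,o,Rm,[[264,100],[370,100],[266,180],[366,180]],.043)
print(L.round(4),C.round(4))
```

```text
[[ 0.5188 -0.0727  0.004 ]
 [ 0.5212 -0.3246  0.004 ]] [[ 0.5194 -0.1456  0.043 ]
 [ 0.5197 -0.1922  0.043 ]
 [ 0.4834 -0.1454  0.043 ]
 [ 0.4837 -0.192   0.043 ]]
```

>>> apply_moves --pt "5 0 0 -0.3 0.02" --pt "5 0 0 -0.2 0" --pt "5 0 0 0 0" --pt "5 0.2 0 0 0" --pt "5 0.2 0 0 0" --pt "5 0.2 0 0 0" --pt "5 0.2 0 0 0" --pt "5 0.2 0.01 0 0" --pt "5 0.2 0 0 0" --pt "5 0 0 0 0"

```text
clock: 6.7
position: [0.5229, -0.1693, 0.0173]
ee_rot: [3.141, 0.025, 0.001]
force: [-0.4, 0.9, -0.9]
width: 0.152
gripper_force: 40.0
```

>>> apply_moves --pt "5 0.15 0 0 0" --pt "5 0.12 0 0 0" --pt "5 0.1 0 -0.03 0" --pt "5 0.06 0 0 0" --pt "5 0.03 0 0 0" --pt "5 0 0 0 0"

```text
clock: 7.45
position: [0.5481, -0.1696, 0.0157]
ee_rot: [3.141, 0.024, -0.004]
force: [-5.7, 1.1, 8.6]
width: 0.147
gripper_force: 40.0
```

>>> apply_moves --pt "5 0.03 0 0 0" --pt "5 0 0 0 0"

```text
clock: 7.7
position: [0.5481, -0.1695, 0.0157]
ee_rot: [-3.141, -0.024, 0.009]
force: [-12.3, 1.0, 15.4]
width: 0.148
gripper_force: 40.0
```

Run:
```python
from h import *
s=observe(); print(s['position'],s['force'])
im,d,p,o,Rm=snap('top')
print(im.shape, {k:[x for x in v if x[0][0]<.64] for k,v in cards(im,p,o,Rm).items()})
```

```text
[ 0.54811241 -0.16952587  0.01571314] [-12.29970539   1.00052016  15.44187973]
(400, 640, 3) {'red': [([0.4369, 0.3324], 32, 14, -7.3)], 'yellow': [], 'green': [], 'blue': [([0.6068, 0.3224], 34, 13, 19.1), ([0.5373, 0.4607], 53, 47, 89.8)]}
```

>>> apply_moves --pt "35 0 0 0 0" --pt "35 0 0 0 0" --pt "35 0 0 0.3 0" --pt "35 0 0 0.7 0" --pt "50 0 0.3 0.8 0" --pt "50 0 0.9 0.3 0" --pt "50 0.1 0.95 0 0.1" --pt "50 0.1 0.95 0 0.1" --pt "50 0.15 0.95 0 0.1" --pt "50 0.2 0.95 0 0.1" --pt "50 0.2 0.95 0 0.1" --pt "50 0.1 0.9 0 0.04"

```text
clock: 9.25
position: [0.6028, 0.2437, 0.143]
ee_rot: [-3.109, -0.449, -0.003]
force: [1.3, -0.7, -0.2]
width: 0.502
gripper_force: 0.0
```

>>> apply_moves --pt "50 0.1 0.7 0 0" --pt "50 0 0.65 0 0" --pt "50 0 0 0 0"

```text
clock: 9.62
position: [0.6067, 0.3277, 0.1427]
ee_rot: [-3.105, -0.455, -0.001]
force: [-0.1, -0.5, -0.1]
width: 0.504
gripper_force: 0.0
```

Run:
```python
from h import *
im,d,p,o,Rm=snap('wrist','w3.png'); s=observe(); print(s['position'],s['ee_rot'],s['width'],s['joints'].round(2))
print(cards(im,p,o,Rm))
im,d,p,o,Rm=snap('top','t3.png'); print({k:[x for x in v if x[0][0]<.64] for k,v in cards(im,p,o,Rm).items()})
```

```text
[0.60749619 0.32471045 0.14249297] [-3.10787226e+00 -4.51760199e-01 -8.30209599e-04] 0.5003049466283418 [-0.42  0.62 -0.24  1.48  0.16  1.06 -1.98]
{'red': [], 'yellow': [], 'green': [], 'blue': [([0.6107, 0.3257], 38, 13, 17.3), ([0.5326, 0.4733], 69, 28, -58.4)]}
{'red': [([0.5879, -0.1089], 40, 9, 89.8)], 'yellow': [([0.5877, -0.1687], 44, 9, 89.8), ([0.5481, -0.1685], 31, 12, -0.8)], 'green': [([0.5886, -0.2273], 37, 9, 89.8)], 'blue': [([0.5895, -0.2875], 40, 12, 89.8), ([0.532, 0.4702], 51, 27, 32.9)]}
```

View pics/w3.png

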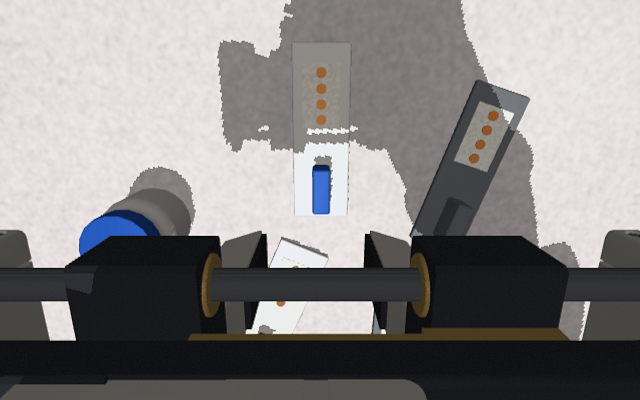

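>>> apply_moves --pt "50 0.02 0 -0.6 0" --pt "50 0 0 -0.6 0" --pt "50 0 0 -0.5 0" --pt "50 0 0 -0.3 0" --pt "50 0 0 -0.22 0" --pt "50 0 0 0 0" --pt "10 0 0 0 0" --pt "5 0 0 0 0" --pt "5 0 0 0 0" --pt "5 0 0 0 0" --pt "5 0 0 0 0"

```text
clock: 11.1
position: [0.6094, 0.3229, 0.0088]
ee_rot: [-3.109, -0.447, -0.001]
force: [-0.7, 0.3, 3.9]
width: 0.15
gripper_force: 39.9
```

>>> apply_moves --pt "5 0 0 0.3 0" --pt "5 0 0 0.6 0" --pt "5 -0.2 -0.5 0.6 -0.1" --pt "5 -0.4 -0.8 0 -0.1" --pt "5 -0.4 -0.8 0 -0.1" --pt "5 -0.4 -0.8 0 -0.1" --pt "5 -0.4 -0.8 0 -0.1" --pt "5 -0.4 -0.8 0 -0.055" --pt "5 -0.4 -0.8 0 0" --pt "5 0 -0.8 0 0" --pt "5 0 -0.8 0 0" --pt "5 0 -0.8 0 0"

```text
clock: 12.6
position: [0.4534, -0.141, 0.0995]
ee_rot: [3.141, 0.013, 0.002]
force: [1.0, -0.1, -1.4]
width: 0.151
gripper_force: 4.0
```

>>> apply_moves --pt "5 0 -0.8 0 0" --pt "5 0 -0.8 0 0" --pt "5 0 -0.6 -0.2 0" --pt "5 0 -0.3 -0.4 0" --pt "5 0 0 -0.2 0" --pt "5 0 0 0 0"

```text
clock: 13.35
position: [0.4529, -0.288, 0.0501]
ee_rot: [-3.14, -0.014, 0.002]
force: [0.2, 0.0, -1.4]
width: 0.15
gripper_force: 40.0
```

Run:
```python
from h import *
im,d,p,o,Rm=snap('wrist','w4.png'); s=observe(); print(s['position'],s['ee_rot'],s['width'],s['joints'].round(2))
L=im[180].astype(int); print([u for u in range(240,400) if abs(L[u+1]-L[u]).sum()>50])
print(cards(im,p,o,Rm))
im,d,p,o,Rm=snap('top','t4.png'); print({k:[x for x in v if x[0][0]<.64] for k,v in cards(im,p,o,Rm).items()})
```

```text
[ 0.45351184 -0.2880317   0.05067182] [-3.14072819e+00 -1.53283317e-02  4.46631519e-04] 0.14568200084349067 [ 0.54  0.51 -0.1   1.96  0.08  0.67 -1.17]
[266, 365]
{'red': [], 'yellow': [([0.5476, -0.173], 34, 27, 0.6)], 'green': [], 'blue': [([0.4492, -0.2872], 27, 18, 0.6), ([0.4117, -0.2875], 17, 7, -89.4)]}
{'red': [([0.5879, -0.1089], 40, 9, 89.8), ([0.4369, 0.3324], 32, 14, -7.3)], 'yellow': [([0.5878, -0.1687], 44, 12, 89.8), ([0.5473, -0.1687], 34, 12, -0.8)], 'green': [([0.5883, -0.2281], 40, 9, 89.8)], 'blue': [([0.5881, -0.2878], 41, 11, -85.4), ([0.5372, 0.4606], 53, 47, 89.8)]}
```

View pics/w4.png

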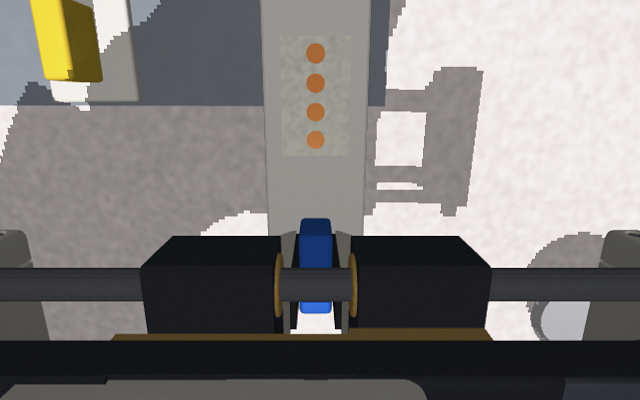

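>>> apply_moves --pt "5 0 -0.02 -0.3 0" --pt "5 0 0 -0.27 0" --pt "5 0 0 0 0" --pt "5 0.2 0 0 0" --pt "5 0.2 0 0 0" --pt "5 0.2 0.01 0 0" --pt "5 0.2 0 0 0" --pt "5 0.2 0 0 0" --pt "5 0.2 0 0 0" --pt "5 0 0 0 0"

```text
clock: 14.7
position: [0.5265, -0.2897, 0.0161]
ee_rot: [3.142, 0.014, 0.001]
force: [0.4, -0.1, -1.4]
width: 0.151
gripper_force: 40.0
```

>>> apply_moves --pt "5 0.15 0.01 0 0" --pt "5 0.12 0 0 0" --pt "5 0.1 0 -0.03 0" --pt "5 0.06 0 0 0" --pt "5 0.03 0 0 0" --pt "5 0 0 0 0"

```text
clock: 15.45
position: [0.5506, -0.2894, 0.014]
ee_rot: [-3.141, -0.012, 0.007]
force: [-6.7, 1.3, 4.4]
width: 0.15
gripper_force: 40.0
```

>>> apply_moves --pt "5 0.03 0 0 0" --pt "5 0 0 0 0"

```text
clock: 15.7
position: [0.5505, -0.2894, 0.0135]
ee_rot: [-3.14, -0.011, 0.011]
force: [-11.0, 1.4, 5.2]
width: 0.147
gripper_force: 40.0
```

>>> apply_moves --pt "35 0 0 0 0" --pt "35 0 0 0 0" --pt "35 0 0 0.3 0" --pt "35 0 0 0.7 0" --pt "50 -0.1 0.3 0.8 0" --pt "50 -0.2 0.8 0.3 0" --pt "50 -0.2 0.9 0 -0.05" --pt "50 -0.2 0.9 0 -0.05" --pt "50 -0.2 0.9 0 -0.05" --pt "50 -0.2 0.9 0 -0.05" --pt "50 -0.2 0.9 0 -0.04" --pt "50 -0.2 0.9 0 0"

```text
clock: 17.2
position: [0.4648, 0.1026, 0.1419]
ee_rot: [-3.136, 0.176, -0.004]
force: [0.8, 0.7, -0.1]
width: 0.503
gripper_force: 0.0
```

>>> apply_moves --pt "50 -0.2 0.9 0 0" --pt "50 -0.2 0.9 0 0" --pt "50 0 0.9 0 0" --pt "50 0 0.8 0 0" --pt "50 0 0.3 0 0" --pt "50 0 0 0 0"

```text
clock: 17.95
position: [0.4406, 0.3296, 0.1411]
ee_rot: [-3.136, 0.172, -0.001]
force: [-0.1, -0.3, -0.1]
width: 0.497
gripper_force: 0.0
```

Run:
```python
from h import *
im,d,p,o,Rm=snap('wrist','w5.png'); s=observe(); print(s['position'],s['ee_rot'],s['width'],s['joints'].round(2))
print(cards(im,p,o,Rm))
im,d,p,o,Rm=snap('top','t5.png'); print({k:[x for x in v if x[0][0]<.64] for k,v in cards(im,p,o,Rm).items()})
```

```text
[0.44090527 0.32778827 0.14077161] [ 3.13610578e+00 -1.75530205e-01  7.21882116e-04] 0.4988821434716865 [-0.56  0.42 -0.24  1.85  0.13  0.89 -2.54]
{'red': [([0.4403, 0.3341], 38, 13, -6.1)], 'yellow': [], 'green': [], 'blue': [([0.5401, 0.4704], 68, 59, 83.7)]}
{'red': [([0.5879, -0.1089], 40, 9, 89.8)], 'yellow': [([0.5878, -0.1687], 44, 12, 89.8), ([0.5483, -0.1687], 31, 12, -0.8)], 'green': [([0.5884, -0.2271], 37, 9, 89.8)], 'blue': [([0.5888, -0.2889], 40, 6, 89.8), ([0.55, -0.2873], 31, 12, -1.2), ([0.5417, 0.4583], 53, 37, 65.3)]}
```

View pics/w5.png

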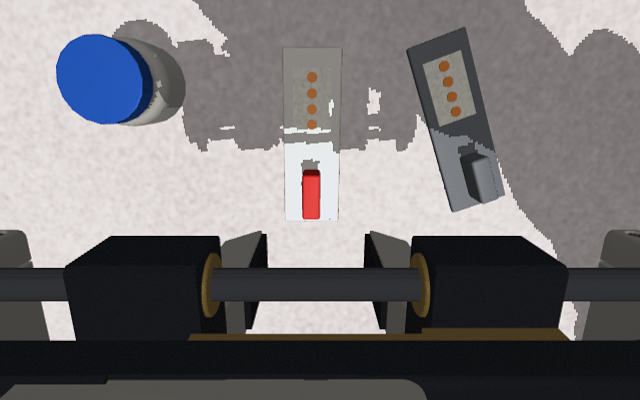

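>>> apply_moves --pt "50 -0.03 0.07 -0.6 0" --pt "50 0 0 -0.6 0" --pt "50 0 0 -0.5 0" --pt "50 0 0 -0.3 0" --pt "50 0 0 -0.18 0" --pt "50 0 0 0 0" --pt "10 0 0 0 0" --pt "5 0 0 0 0" --pt "5 0 0 0 0" --pt "5 0 0 0 0" --pt "5 0 0 0 0"

```text
clock: 19.42
position: [0.439, 0.333, 0.0099]
ee_rot: [-3.136, 0.175, -0.001]
force: [0.0, -1.1, 4.8]
width: 0.147
gripper_force: 40.0
```

>>> apply_moves --pt "5 0 0 0.3 0" --pt "5 0 -0.1 0.6 0" --pt "5 0 -0.5 0.6 0.05" --pt "5 0 -0.8 0 0.05" --pt "5 0 -0.8 0 0.05" --pt "5 0 -0.8 0 0.05" --pt "5 0 -0.8 0 0.04" --pt "5 0.17 -0.8 0 0" --pt "5 0 -0.8 0 0" --pt "5 0 -0.8 0 0" --pt "5 0 -0.8 -0.2 0" --pt "5 0 -0.38 -0.3 0"

```text
clock: 20.92
position: [0.4489, -0.1131, 0.0694]
ee_rot: [3.14, 0.008, 0.001]
force: [0.1, 0.5, -1.6]
width: 0.15
gripper_force: 40.0
```

>>> apply_moves --pt "5 0 0 -0.3 0" --pt "5 0 0 0 0" --pt "5 0 0 0 0"

```text
clock: 21.3
position: [0.4493, -0.1096, 0.0519]
ee_rot: [-3.141, -0.014, -0.0]
force: [-0.0, 0.4, -1.6]
width: 0.149
gripper_force: 40.0
```

Run:
```python
from h import *
im,d,p,o,Rm=snap('wrist','w6.png'); s=observe(); print(s['position'],s['ee_rot'],s['width'],s['joints'].round(2))
for r in(110,180):
    L=im[r].astype(int); print([u for u in range(240,400) if abs(L[u+1]-L[u]).sum()>50])
print(cards(im,p,o,Rm))
im,d,p,o,Rm=snap('top','t6.png'); print({k:[x for x in v if x[0][0]<.64] for k,v in cards(im,p,o,Rm).items()})
```

```text
[ 0.44951483 -0.10956487  0.05213095] [3.14155113e+00 1.43549464e-02 1.14829672e-03] 0.14740902115320803 [ 0.27  0.43 -0.18  2.14  0.14  0.59 -1.57]
[306, 323, 324, 367, 395]
[265, 266, 387, 399]
{'red': [([0.4448, -0.1087], 27, 18, 0.5), ([0.407, -0.1091], 17, 7, -89.5)], 'yellow': [([0.5469, -0.1665], 33, 20, 0.9)], 'green': [], 'blue': []}
{'red': [([0.5877, -0.1094], 40, 9, 89.8)], 'yellow': [([0.5878, -0.1687], 44, 12, 89.8), ([0.5479, -0.1687], 34, 12, -0.8)], 'green': [([0.5887, -0.2278], 38, 10, -85.4)], 'blue': [([0.5888, -0.2889], 40, 6, 89.8), ([0.5497, -0.2873], 31, 12, -1.2), ([0.5372, 0.4607], 51, 50, 45.6)]}
```

>>> apply_moves --pt "5 0 0 -0.3 0" --pt "5 0 0 -0.29 0" --pt "5 0 0 0 0" --pt "5 0.2 0 0 0" --pt "5 0.2 0 0 0" --pt "5 0.2 0.01 0 0" --pt "5 0.2 0 0 0" --pt "5 0.2 0 0 0" --pt "5 0.2 0 0 0" --pt "5 0 0 0 0"

```text
clock: 22.65
position: [0.5222, -0.1093, 0.0161]
ee_rot: [-3.142, -0.013, -0.001]
force: [1.0, 0.1, -1.9]
width: 0.151
gripper_force: 40.0
```

>>> apply_moves --pt "5 0.15 0 0 0" --pt "5 0.15 0 0 0" --pt "5 0.1 0 -0.03 0" --pt "5 0.06 0 0 0" --pt "5 0.04 0 0 0" --pt "5 0 0 0 0"

```text
clock: 23.4
position: [0.5496, -0.1093, 0.014]
ee_rot: [-3.141, -0.013, 0.004]
force: [-4.2, 1.2, 0.7]
width: 0.15
gripper_force: 40.0
```

>>> apply_moves --pt "5 0.04 0 0 0" --pt "5 0.02 0 0 0" --pt "5 0 0 0 0"

```text
clock: 23.78
position: [0.5497, -0.1094, 0.0138]
ee_rot: [-3.141, -0.012, 0.014]
force: [-17.3, 1.5, 12.4]
width: 0.145
gripper_force: 40.0
```

>>> apply_moves --pt "35 0 0 0 0" --pt "35 0 0 0 0" --pt "35 0 0 0.4 0" --pt "60 0 0 0.9 0" --pt "60 0 0 0.9 0" --pt "60 0 -0.5 0.9 0" --pt "60 0 -0.5 0.9 0" --pt "60 0 -0.5 0 0" --pt "60 0 0 0 0" --pt "60 0 0 0 0"

```text
clock: 25.02
position: [0.5548, -0.1986, 0.254]
ee_rot: [-3.141, -0.014, 0.0]
force: [-0.8, 0.3, -0.6]
width: 0.603
gripper_force: 0.0
```

Run:
```python
from h import *
im,d,p,o,Rm=snap('wrist','w7.png'); s=observe(); print(s['position'],s['ee_rot'],s['joints'].round(2))
m=((im.max(2)<45)).astype(np.uint8); m[240:]=0
n,l,st,ce=cv2.connectedComponentsWithStats(m)
for i in range(1,n):
    if st[i,4]>100:
        q=np.argwhere(l==i)[:,::-1].astype(float); P=onplane(p,o,Rm,q,.112)[:,:2]; r=cv2.minAreaRect((P*1000).astype(np.float32)); print(st[i],np.round(r[0]),np.round(r[1]),r[2])
```

```text
[ 0.55482832 -0.19819459  0.25393365] [-3.14077298e+00 -1.50377886e-02  5.84209760e-04] [ 0.37  0.37 -0.16  1.61  0.06  1.17 -1.37]
[292  59  51  44 818] [ 639. -199.] [46. 14.] 53.00709533691406
[ 88 236 114   4 445] [504. -45.] [  3. 101.] 0.5234010815620422
[429 236 115   4 445] [ 506. -351.] [  3. 102.] 0.5230801105499268
```

View pics/w7.png

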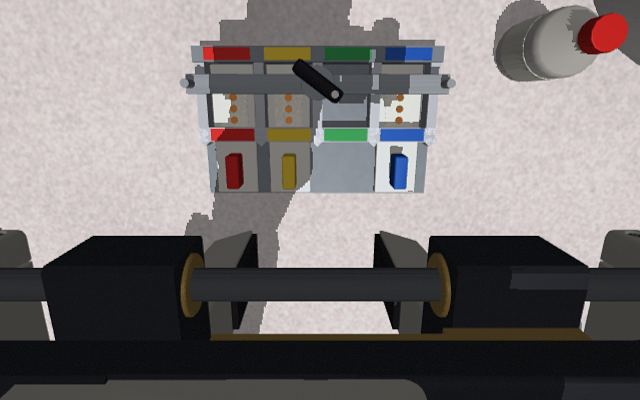

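>>> apply_moves --pt "50 0.4 0 -0.2 0.3" --pt "50 0.4 0 -0.2 0.3" --pt "50 0.4 0 -0.2 0.3" --pt "50 0.2 0 -0.2 0.3" --pt "50 0 0 -0.2 0.3" --pt "50 0 0 -0.2 0.3" --pt "50 0 0 -0.2 0.03" --pt "50 0 0 0 0" --pt "50 0 0 0 0"

```text
clock: 26.2
position: [0.639, -0.1991, 0.1707]
ee_rot: [2.814, 1.397, 0.001]
force: [-0.4, 0.1, -0.2]
width: 0.498
gripper_force: 0.0
```

Run:
```python
from h import *
s=observe(); print(s['position'],np.degrees(R.from_rotvec(s['ee_rot']).as_euler('ZYX')).round(1),s['joints'].round(2),s['ft_torque'].round(3))
```

```text
[ 0.63896696 -0.19910116  0.17071214] [ 52.8  -0.  180. ] [ 0.44  0.58 -0.35  1.5   0.21  1.1  -0.6 ] [-0.051 -0.034 -0.025]
```

>>> apply_moves --pt "50 0 0 -0.5 0" --pt "50 0 0 -0.5 0" --pt "50 0 0 -0.25 0" --pt "50 0 0 -0.15 0" --pt "50 0 0 0 0" --pt "5 0 0 0 0" --pt "5 0 0 0 0" --pt "5 0 0 0 0" --pt "5 0 0 0 0" --newtons 30

```text
clock: 27.32
position: [0.6389, -0.1996, 0.0866]
ee_rot: [2.812, 1.399, 0.001]
force: [-0.4, 0.5, -1.1]
width: 0.127
gripper_force: 29.9
```

Run:
```python
from h import *
s=observe(); print(s['position'],np.degrees(R.from_rotvec(s['ee_rot']).as_euler('ZYX')).round(1),s['joints'].round(2),s['ft_torque'].round(3))
im,d,p,o,Rm=snap('top'); print({k:[x for x in v if x[0][0]<.64] for k,v in cards(im,p,o,Rm).items()})
```

```text
[ 0.63894649 -0.19956472  0.08663134] [ 52.9  -0.  180. ] [ 0.43  0.66 -0.33  1.58  0.25  0.94 -0.63] [0.094 0.071 0.044]
{'red': [([0.5875, -0.1101], 40, 12, 89.8), ([0.5478, -0.1084], 34, 9, -0.6)], 'yellow': [([0.5478, -0.1689], 34, 12, -0.8)], 'green': [], 'blue': [([0.5373, 0.4608], 53, 47, 89.8)]}
```

>>> apply_moves --pt "5 0 0 0 -0.2" --pt "5 0 0 0 -0.3" --pt "5 0 0 0 -0.3" --pt "5 0 0 0 -0.3" --pt "5 0 0 0 -0.3" --pt "5 0 0 0 -0.3" --pt "5 0 0 0 -0.3" --pt "5 0 0 0 -0.3" --pt "5 0 0 0 -0.3" --pt "5 0 0 0 -0.3" --pt "5 0 0 0 -0.2" --pt "5 0 0 0 0"

```text
clock: 28.88
position: [0.6389, -0.1996, 0.0866]
ee_rot: [2.988, -0.967, 0.001]
force: [0.2, -0.6, 1.6]
width: 0.129
gripper_force: 29.9
```

Run:
```python
from h import *
s=observe(); print(s['position'],np.degrees(R.from_rotvec(s['ee_rot']).as_euler('ZYX')).round(1),s['joints'].round(2),s['ft_torque'].round(3),s['width'])
```

```text
[ 0.6388933  -0.19956499  0.08660832] [-35.9  -0.  180. ] [ 0.18  0.63  0.07  1.61 -0.05  0.9  -1.93] [-0.07   0.061 -0.032] 0.1293364200934329
```

>>> apply_moves --pt "60 0 0 0 0" --pt "60 0 0 0 0" --pt "60 0 0 0.4 0" --pt "60 0 0 0.3 0.33" --pt "50 0 0 0 0.35" --pt "50 0 0 0 0.35" --pt "50 0 0 0 0.35" --pt "50 0 0 0 0.35" --pt "50 0 0 0 0.35" --pt "50 0 0 0 0.35" --pt "50 0 0 0 0.35" --pt "50 0 0 0 0.35"

```text
clock: 30.38
position: [0.6385, -0.1995, 0.1282]
ee_rot: [-2.797, -1.429, 0.0]
force: [-0.5, -0.1, -0.2]
width: 0.5
gripper_force: 0.0
```

>>> apply_moves --pt "50 0 0 0 0.35" --pt "50 0 0 0 0.35" --pt "50 0 0 0 0.35" --pt "50 0 0 0 0.35" --pt "50 0 0 0 0.35" --pt "50 0 0 0 0.35" --pt "50 0 0 0 0.35" --pt "50 0 0 0 0.35" --pt "50 0 0 0 0.35" --pt "50 0 0 0 0" --pt "50 0 0 0 0"

```text
clock: 31.75
position: [0.6386, -0.1995, 0.1283]
ee_rot: [-0.976, -2.986, -0.0]
force: [-0.1, -0.5, 0.5]
width: 0.5
gripper_force: 0.0
```

Run:
```python
from h import *
im,d,p,o,Rm=snap('wrist','w8.png')
s=observe(); print(s['position'],np.degrees(R.from_rotvec(s['ee_rot']).as_euler('ZYX')).round(1),s['joints'].round(2),s['ft_torque'].round(3),s['width'])
```

```text
[ 0.63868741 -0.19944973  0.12835521] [143.8   0.  180. ] [ 0.65  0.7  -0.7   1.52  0.49  1.1   0.78] [ 0.106 -0.121  0.012] 0.5019770393766048
```

>>> apply_moves --pt "50 0 0 -0.4 0" --pt "50 0 0 -0.3 0" --pt "50 0 0 0 0" --pt "5 0 0 0 0" --pt "5 0 0 0 0" --pt "5 0 0 0 0" --pt "5 0 0 0 0" --pt "5 0 0 0 -0.2" --pt "5 0 0 0 -0.3" --pt "5 0 0 0 -0.3" --pt "5 0 0 0 -0.3" --pt "5 0 0 0 -0.3"

```text
clock: 33.3
position: [0.6389, -0.1995, 0.0867]
ee_rot: [1.942, 2.469, 0.0]
force: [-0.3, -0.1, 0.8]
width: 0.126
gripper_force: 30.0
```

>>> apply_moves --pt "5 0 0 0 -0.3" --pt "5 0 0 0 -0.3" --pt "5 0 0 0 -0.3" --pt "5 0 0 0 -0.3" --pt "5 0 0 0 -0.3" --pt "5 0 0 0 -0.3" --pt "5 0 0 0 -0.3" --pt "5 0 0 0 -0.3" --pt "5 0 0 0 0" --pt "5 0 0 0 0"

```text
clock: 34.55
position: [0.639, -0.1995, 0.0867]
ee_rot: [2.993, 0.953, 0.001]
force: [0.2, -0.6, 3.4]
width: 0.131
gripper_force: 30.0
```

Run:
```python
from h import *
s=observe(); print(s['position'],np.degrees(R.from_rotvec(s['ee_rot']).as_euler('ZYX')).round(1),s['joints'].round(2),s['ft_torque'].round(3),s['width'],s['gripper_force'])
```

```text
[ 0.63895176 -0.19951805  0.08669785] [ 35.3  -0.  180. ] [ 0.36  0.65 -0.21  1.59  0.16  0.92 -0.86] [-0.198 -0.024 -0.073] 0.130904058387646 29.99914526939392
```

>>> apply_moves --pt "5 0 0 0 -0.2" --pt "5 0 0 0 -0.2" --pt "5 0 0 0 -0.15" --pt "5 0 0 0 0" --pt "5 0 0 0 0"

```text
clock: 35.17
position: [0.639, -0.1996, 0.0866]
ee_rot: [3.096, 0.533, 0.001]
force: [0.0, -0.6, 4.7]
width: 0.131
gripper_force: 30.0
```

```bash
cat > st.py <<'E'
from h import *
s=observe(); print(s['position'].round(4),np.degrees(R.from_rotvec(s['ee_rot']).as_euler('ZYX')).round(2),s['joints'].round(3),s['ft_torque'].round(3),s['width'],s['gripper_force'])
E
python3 st.py
```

```text
[ 0.639  -0.1996  0.0866] [ 1.9520e+01 -3.0000e-02  1.7998e+02] [ 0.314  0.641 -0.142  1.592  0.107  0.915 -1.096] [-0.129 -0.    -0.037] 0.1306187898690207 29.9982351064682
```

>>> apply_moves --pt "5 0 0 0 -0.06" --pt "5 0 0 0 -0.06" --pt "5 0 0 0 0" --pt "5 0 0 0 0"

```text
clock: 35.67
position: [0.639, -0.1995, 0.0867]
ee_rot: [3.111, 0.436, 0.001]
force: [1.4, -1.6, 4.8]
width: 0.128
gripper_force: 30.0
```

```bash
python3 st.py
```

```text
[ 0.639  -0.1995  0.0867] [ 1.5960e+01 -3.0000e-02  1.7997e+02] [ 0.304  0.64  -0.126  1.593  0.095  0.914 -1.148] [-0.195 -0.047  0.251] 0.12781930107336248 30.00637024641037
```

>>> apply_moves --pt "5 0 0 0 -0.05" --pt "5 0 0 0 0" --pt "5 0 0 0 0"

```text
clock: 36.05
position: [0.639, -0.1996, 0.0867]
ee_rot: [3.116, 0.398, 0.001]
force: [0.7, -0.8, 4.8]
width: 0.13
gripper_force: 30.4
```

```bash
python3 st.py
```

```text
[ 0.639  -0.1996  0.0867] [ 1.4560e+01 -3.0000e-02  1.7997e+02] [ 0.299  0.64  -0.12   1.594  0.091  0.913 -1.169] [-0.246  0.007  0.531] 0.13013741202776175 30.364223420619965
```

>>> apply_moves --pt "5 0 0 0 0.2" --pt "5 0 0 0 0.3" --pt "5 0 0 0 0.3" --pt "5 0 0 0 0.3" --pt "5 0 0 0 0.3" --pt "5 0 0 0 0.3" --pt "5 0 0 0 0.3" --pt "5 0 0 0 0.3" --pt "5 0 0 0 0.3" --pt "5 0 0 0 0.3" --pt "5 0 0 0 0.2" --pt "5 0 0 0 0.11"

```text
clock: 37.55
position: [0.6389, -0.1995, 0.0867]
ee_rot: [1.877, 2.518, 0.001]
force: [-0.2, -0.8, 5.6]
width: 0.13
gripper_force: 30.0
```

>>> apply_moves --pt "5 0 0 0 0" --pt "5 0 0 0 0"

```text
clock: 37.8
position: [0.6389, -0.1995, 0.0867]
ee_rot: [1.88, 2.516, 0.001]
force: [-0.2, -0.6, 5.4]
width: 0.13
gripper_force: 30.0
```

```bash
python3 st.py
```

```text
[ 0.6389 -0.1995  0.0867] [1.0647e+02 1.0000e-02 1.7997e+02] [ 0.552  0.698 -0.529  1.569  0.4    0.984  0.188] [-0.168 -0.064  0.054] 0.13014114086503875 29.991756677627563
```

>>> apply_moves --pt "50 0 0 0 0" --pt "50 0 0 0 0" --pt "50 0 0 0.5 0" --pt "50 0 0 0.8 0" --pt "50 0 0 0.8 -0.35" --pt "50 -0.2 0 0.7 -0.35" --pt "50 -0.4 0 0 -0.35" --pt "50 -0.4 0 0 -0.35" --pt "50 -0.4 0 0 -0.35" --pt "50 0 0 0 -0.35" --pt "50 0 0 0 -0.35" --pt "50 0 0 0 -0.35"

```text
clock: 39.3
position: [0.5544, -0.1992, 0.2541]
ee_rot: [-3.061, -0.705, 0.001]
force: [0.7, 0.3, 0.2]
width: 0.497
gripper_force: 0.0
```

>>> apply_moves --pt "50 0 0 0 -0.35" --pt "50 0 0 0 -0.35" --pt "50 0 0 0 -0.2" --pt "50 0 0 0 0" --pt "50 0 0 0 0"

```text
clock: 39.92
position: [0.5546, -0.1993, 0.2542]
ee_rot: [-3.141, -0.017, 0.001]
force: [0.1, -0.2, -0.2]
width: 0.498
gripper_force: 0.0
```

```bash
python3 st.py
python3 - <<'E'
from h import *
im,d,p,o,Rm=snap('wrist','w9.png')
m=((im.max(2)<45)).astype(np.uint8); m[230:]=0
n,l,st,ce=cv2.connectedComponentsWithStats(m)
for i in range(1,n):
    if st[i,4]>100:
        q=np.argwhere(l==i)[:,::-1].astype(float); P=onplane(p,o,Rm,q,.112)[:,:2]; r=cv2.minAreaRect((P*1000).astype(np.float32)); print(st[i],np.round(r[0]),np.round(r[1]),r[2])
print(cards(im,p,o,Rm))
im,d,p,o,Rm=snap('top','t9.png'); print({k:[x for x in v if x[0][0]<.64] for k,v in cards(im,p,o,Rm).items()})
E
```

```text
[ 0.5546 -0.1993  0.2542] [ 6.1000e-01  2.0000e-02 -1.7999e+02] [ 0.4    0.368 -0.202  1.61   0.078  1.171 -1.379] [-0.02   0.018 -0.054] 0.49761376287130576 0.0
[289  67  57  28 819] [ 638. -199.] [12. 45.] 16.67247772216797
{'red': [([0.6888, -0.4771], 48, 35, -75.9), ([0.6678, -0.1079], 46, 11, -89.4), ([0.5883, -0.1104], 45, 12, -89.4), ([0.5496, -0.1101], 38, 17, -2.5)], 'yellow': [([0.6679, -0.1685], 46, 11, -89.4), ([0.5881, -0.1697], 44, 11, -89.4), ([0.5502, -0.169], 37, 14, -0.3)], 'green': [([0.6683, -0.2286], 45, 11, -89.4), ([0.5892, -0.2287], 43, 10, -89.4)], 'blue': [([0.669, -0.2885], 46, 11, -89.4), ([0.5893, -0.2879], 45, 11, -89.4), ([0.5508, -0.2871], 37, 18, 0.4)]}
{'red': [([0.5875, -0.1112], 44, 9, 89.8), ([0.5471, -0.1084], 34, 9, -0.6)], 'yellow': [], 'green': [], 'blue': [([0.5373, 0.4607], 53, 47, 89.8)]}
```

View pics/w9.png

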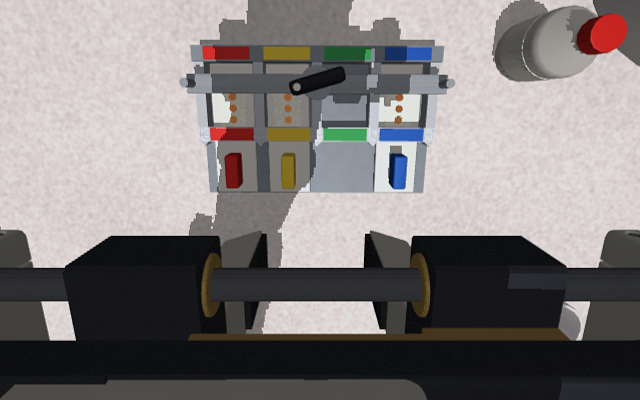

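```bash
python3 -c "
from cell import arm; print(arm.sign_off())"
```

```text
the job is handed in; nothing more can be done
None
```

The job is handed in: the red, yellow and blue carriers are fully home in their bays (there was no green carrier on the bench), and the thumbscrew was bottomed and backed off a quarter turn.

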